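# Fetch the dial padlock from the studio drawer and hold it up open

## Robot

A 6-joint arm with a two-finger parallel gripper is mounted at the origin on the work surface. World frame = base frame: x ahead of the robot, y to its left, z up, the work surface at z = 0. Lengths are in m, angles in rad, forces in N, time in s.
With the tool pointing down it reaches from about 0.375 to 0.975 m from the base axis. Payload 3.8 kg.
Tool frame: the origin (TCP) lies at the very end of the fingers, on their centre line; the grasp point (between the pads) lies 19 mm behind it (tcp_to_grasp is the distance from the TCP to the grasp point, in m); z points along the fingers, y is the direction in which the jaws open and shut (so a half turn about z gives the same grasp; the last joint's range is limited). The gripper opens to 85 mm and grips with 20 to 120 N. Pads are 22 mm wide; open, the fingers measure 114 mm over their backs; the gripper's body (76 mm by 85 mm) begins 54 mm behind the grasp point. The pads swing forward as they close: fully open they stand 13 mm farther back than shut.
Start: joints at [-1.19, 0.264, 1.604, -0, 1.274, -0.037], TCP at [0.274, -0.617, 0.231] pointing down, gripper open.
Joint ranges: [-2.63, 2.63], [-0.94, 2.18], [0.31, 2.57], [-1.31, 4.45], [0, 2.66], [-2.55, 2.55]. Speed limits (rad/s): [2.57, 2.57, 3.14, 3.14, 3.14, 3.14].

## Interface

Orientations are given as a unit quaternion [x, y, z, w].
In Python, from plant import read_state, snapshot, calibration, job_done, silhouettes, tcp_to_grasp gives the robot as it stands. The module is installed in compiled form; this text tells all that it offers.
- The arm moves only by the shell command python3 -m inch 'ROWS' [FORCE]. ROWS is a JSON object of lists of equal length, an entry for each row: "xyz": the shift along the tool's x, y, z in mm, a list of three; "twist": the turn about the tool's z in rad; "gripper": the gripper command: -1 is fully open, 1 is shut, values between are in proportion. A call has 1 to 12 rows; each row is the pose to reach, as a shift and turn from the pose commanded when the call began, along the tool's axes at that moment; what a row does not reach only later rows make up. A row lasts 1/8 s, in which the tool goes at most 62.5 mm and 10.7 degrees, less where a joint would pass 70% of its speed; a pose out of reach is approached as far as the arm can. A call with a gripper value outside its range is refused whole. The fingers move at their own pace and stop on an object; FORCE is the grip in N (left out, the last holds). Time passes only in rows, so rows that repeat a pose let the fingers close. It gives the time, the measured TCP pose, the force and the opening at its end, in the units of the state.
- read_state(): the state, without advancing time (a new reading comes with each control period).
- snapshot(name): name is "scene" or "top" or "wrist"; returns (picture, depth): 480x640x3 uint8, red, green, blue; 480x640 float32, m along the optical axis (not along the pixel's ray), 0 where there is no reading.
- calibration(name): a dict with "intrinsics" (3x3 intrinsics, pixels), "xyz" and "rotation" of the camera in the world. Camera axes: x right, y down, z forward; pixel columns grow to the right and rows downward; lengths in m; the calibration is good to about 2 mm. A picture is of the moment at which its call begins: read the wrist's pose just before it. calibration takes no time and is no camera call; for the wrist camera it gives the pose at the moment of the call.
- job_done(): hands the job in, once; it reports no verdict.
Trained networks look in the newest picture that a camera, given by its name, has taken for a name from the list of things; names that differ only in an ending like _2 or _b are one class to them, and where a whole thing is asked for, a point or a joint stands for the part that bears it (a point fixed in the world has none). Each returns a list of dicts, best first, with "conf" (0 to 1); they miss things now and then, are a little off and sometimes report something else, mostly with a low value. They report only what shows in the picture. A call takes as long as a camera call.
- silhouettes(camera, target): "pixels" (480x640 bool, what is visible of it) and "box" ([left, top, right, bottom] in pixels, round what is visible of it).
The state is a dict: "time_s": time; "joint_positions": joint angles; "joint_vel": joint speeds; "joint_torque": joint torques, N m; "tool_pos": TCP position; "orientation": TCP orientation; "contact_force": force on the tool from outside, world axes, zero at the start; "wrist_torque": the same for the moment, N m; "width": finger opening in m.
Only numpy, scipy, OpenCV 4.12 (cv2) and the standard library are available. Lean on these libraries where they do the work, as an engineer would, in place of code of your own. Each camera call takes 0.05 s, during which the arm holds its last target.

## Task

Pull the drawer of the wooden chest open by its handle: two padlocks lie in it. Turn the dial of the padlock that has one, click by click, until its pointer drops into the notch at the shackle, and pull the shackle out to its stop; then take that open lock out and hold it up level, dial upwards, 28 cm above the bench, and finish while still holding it there in the gripper. Leave the other padlock lying in the drawer and do not shift the things on the bench.

Things in the scene. Friction and masses are not known exactly. Their poses are not given: they have to be found in the camera images.
- chest_front (a point): middle of the upper front edge of a low wooden chest, 260 deep x 300 wide x 100 mm high, fixed on the bench; its axes are the chest's: z up, the drawer front faces its -x (towards the robot, yaw within 0.2 rad).
- chest_drawer0 (a joint): travel of the chest's only drawer in m, 0 shut, along the chest's own -x, stop at 0.18; resistance about 5 N; stays where left. Pull it to 0.165 or more (a pull on the shackle may drag it on). Drawer floor 22 mm above the bench, front panel 300 mm wide and up to 87 mm above the bench, side walls up to 78 mm; inside 258 mm wide.
- chest_drawer0_handle (a point): middle of the drawer's bar handle: a level round steel bar 10 mm thick and 120 mm long across the drawer (along the chest's y), 42 mm in front of the drawer front, 74 mm above the bench, 26 mm below the chest's top; free from above and below.
- lock: the padlock with the dial, loose, 0.27 to 0.44 kg, on its back on the drawer floor, 60 mm left or right of the drawer's middle. Steel body 58 (x) x 56 (y) x 28 mm. Origin: centre of its underside; axes as the chest's, shackle along -x. Four wooden corner pieces, 12 mm high, 1.5 mm of play, leave the middle 36 mm of both long sides bare; it lifts straight out.
- dial (a joint): angle of the dial in rad about the lock's z, anticlockwise positive from above. At 0 the bar's pointed end (pale line) points along the lock's -x at the shackle: only there (within 0.15) is the shackle free. Notches click every 0.524 rad, 0 is one; about 0.06 N m to turn; settles in the nearest notch when let go. Starts at 0.9 to 2.1: turn it clockwise; stops at -0.45 and 2.5.
- dial_grip (a point): on the dial's axis, 54 mm above the lock's underside, in the top face of the dial's bar. The bar is 10 mm thick, about 34 mm long, 20 mm high, with upright sides, standing on a disc 42 mm across and 6 mm high that lies on top of the lock (28 mm).
- shackle (a joint): how far the shackle is pulled out of the lock, in m, along the lock's own -x: 0 shut, stop at 0.018. Slides with about 1.5 N and stays where it is left; with the dial wrong it is blocked after 1.5 mm.
- shackle_mid (a point): point midway between the two legs of the U-shaped shackle, 50 mm from the lock's origin along its -x when shut, 14 mm above the lock's underside; moves with the shackle. Round steel 9 mm thick, 45 mm wide over both legs, sticking out 40 mm from the lock's body when shut.
- keylock: the other padlock, loose, 0.3 kg: the same body and shackle but no dial, only a flat keyhole; lies in the other place in the drawer the same way round. Origin: centre of its underside.
- can_a: loose spray can, 65 mm across, 190 high, upright on the bench; origin: centre of its underside.
- can_b: loose spray can, 65 mm across, 180 high, upright on the bench; origin: centre of its underside.
- can_c: loose spray can, 65 mm across, 190 high, upright on the bench; origin: centre of its underside.
- cap: loose can cap, 54 mm across, 32 high, on the bench; origin: centre of its underside.
- marker: loose square marker pen, 130 x 16 x 16 mm, on the bench; origin: centre of its underside.
- brush_pot: loose empty glass pot, 80 mm across, 100 high, on the bench; origin: centre of its underside.

How it is judged:
By the outcome, as a careful person would: the job done as asked, in the order asked, and still so for the second after the job is handed in, while the arm keeps its last pose, push and grip.
It also fails if it takes over 64 s, if anything falls off the work surface, if the arm or the gripper's body presses on something with over 40 N, if the wrist force passes 120 N, or if a joint passes its speed limit or range.

## Working session

There is one attempt and no reset: what is moved stays moved. The work goes in short steps, Python scripts to look and compute and a shell command to move; the robot and the scene stay as the last step left them, time stands still between calls to the robot, and variables do not carry over. Pictures are saved under pics/ and viewed, and the job is handed in when it is done.

```bash
ls; mkdir -p pics
python3 - <<'E'
from plant import *
import cv2
s=read_state();print(s, tcp_to_grasp)
for n in("scene","top","wrist"):
    c=calibration(n);p,d=snapshot(n);cv2.imwrite(f"pics/{n}0.png",p[:,:,::-1]);print(n,c)
E
```

```text
pics
{'time_s': 0.0, 'joint_positions': array([-1.18991103e+00,  2.64751096e-01,  1.60537437e+00, -2.74683556e-05,
        1.27369875e+00, -3.69270763e-02]), 'joint_vel': array([-0.00053294,  0.00173366, -0.00212914, -0.00060881,  0.00028911,
       -0.00216399]), 'joint_torque': array([-3.05671201e-03, -5.15120816e+01, -3.67309892e+01, -4.23523816e-04,
        1.29730452e-02,  1.04209260e-06]), 'tool_pos': array([ 0.27359068, -0.61626851,  0.22996321]), 'orientation': array([ 9.78256899e-01,  2.07393813e-01, -2.03880592e-04, -1.09707300e-03]), 'contact_force': array([-0.10362533, -0.68736611,  0.51927942]), 'wrist_torque': array([ 0.01222139, -0.00411523,  0.00661038]), 'width': 0.08557210360384146} 0.0187
scene {'intrinsics': array([[534.33845032,   0.        , 313.18884226],
       [  0.        , 534.33845032, 236.82097771],
       [  0.        ,   0.        ,   1.        ]]), 'xyz': array([ 1.47833485, -0.16619875,  1.18520966]), 'rotation': array([ 0.72294846,  0.60070544, -0.22330138, -0.25813754])}
top {'intrinsics': array([[521.27187369,   0.        , 321.76072369],
       [  0.        , 521.27187369, 240.94421908],
       [  0.        ,   0.        ,   1.        ]]), 'xyz': array([0.41823355, 0.01074761, 1.35906174]), 'rotation': array([-0.70079332,  0.71166839, -0.04024175,  0.0282387 ])}
wrist {'intrinsics': array([[354.42349742,   0.        , 322.46153392],
       [  0.        , 354.42349742, 235.50516499],
       [  0.        ,   0.        ,   1.        ]]), 'xyz': array([ 0.34131111, -0.58674825,  0.3744998 ]), 'rotation': array([ 0.82978408, -0.53845405, -0.08067965,  0.12254149])}
```

View pics/scene0.png

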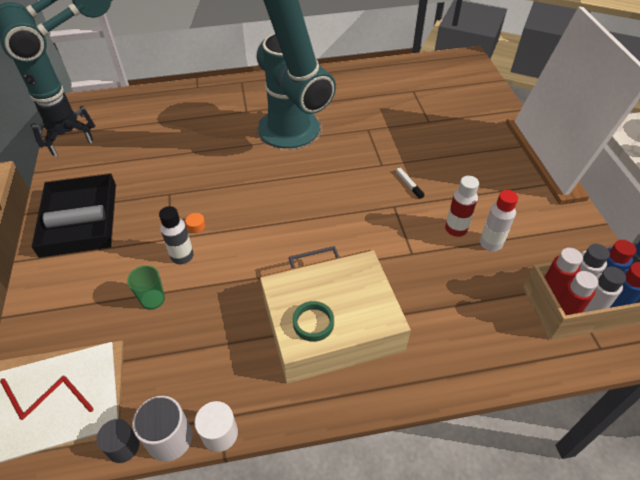

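View pics/top0.png

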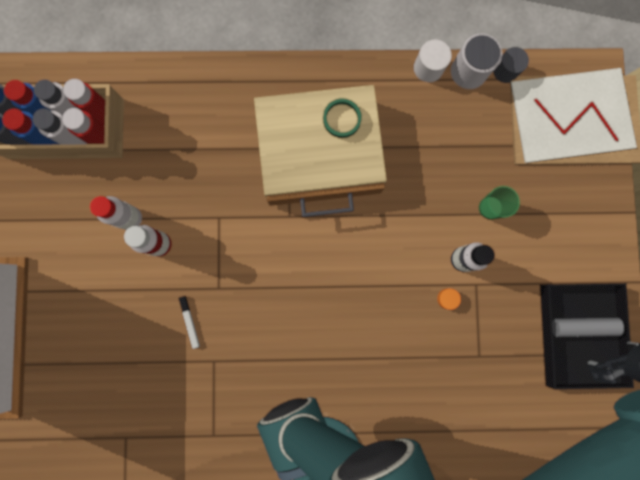

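View pics/wrist0.png

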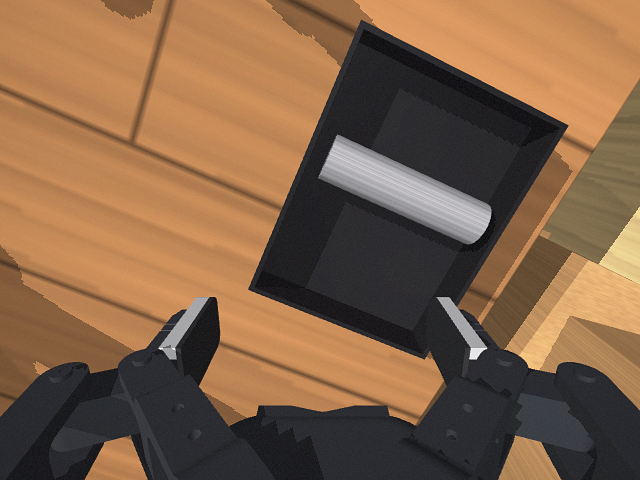

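The scene view shows the chest with its handle at about (315,257). In the top view the handle bar is at about (327,212) and the chest front edge at about (325,190). The wrist view shows only the tray. Next I measure the handle.

```bash
cat > h.py <<'E'
from plant import *
import numpy as np, cv2
from scipy.spatial.transform import Rotation as R
def pts(cal,d,mask):
    v,u=np.nonzero(mask&(d>0)); K=cal["intrinsics"]; z=d[v,u]
    p=np.c_[(u-K[0,2])/K[0,0]*z,(v-K[1,2])/K[1,1]*z,z]
    return R.from_quat(cal["rotation"]).apply(p)+cal["xyz"]
def ray(cal,u,v):
    K=cal["intrinsics"];r=R.from_quat(cal["rotation"]).apply([(u-K[0,2])/K[0,0],(v-K[1,2])/K[1,1],1]);return cal["xyz"],r
def onz(cal,u,v,z):
    o,r=ray(cal,u,v);return o+r*(z-o[2])/r[2]
def proj(cal,P):
    p=R.from_quat(cal["rotation"]).inv().apply(np.atleast_2d(P)-cal["xyz"]);K=cal["intrinsics"]
    return np.c_[p[:,0]/p[:,2]*K[0,0]+K[0,2],p[:,1]/p[:,2]*K[1,1]+K[1,2]]
def tri(obs):
    A=np.zeros((3,3));b=np.zeros(3)
    for cal,u,v in obs:
        o,r=ray(cal,u,v);r=r/np.linalg.norm(r);M=np.eye(3)-np.outer(r,r);A+=M;b+=M@o
    return np.linalg.solve(A,b)
def snap(n,name=None):
    c=calibration(n);p,d=snapshot(n)
    if name: cv2.imwrite(f"pics/{name}.png",p[:,:,::-1])
    return c,p,d
def totool(dv):
    s=read_state();return R.from_quat(s["orientation"]).inv().apply(dv)*1000
E
python3 - <<'E'
from h import *
np.set_printoptions(precision=4,suppress=True)
for n in("top","scene"):
    c,p,d=snap(n)
    for t in("chest_drawer0_handle","can_a","brush_pot","marker","cap"):
        for s in silhouettes(n,t)[:3]:
            m=s["pixels"]; q=pts(c,d,m); v,u=np.nonzero(m)
            print(n,t,round(s["conf"],2),s["box"],m.sum(),"med",np.median(q,0),"top z",np.percentile(q[:,2],98))
    # chest top plane
    q=pts(c,d,np.ones(d.shape,bool))
    k=(abs(q[:,2]-.1)<.006)&(q[:,0]>.45)&(q[:,0]<1.0)&(abs(q[:,1])<.25); qq=q[k]
    cv=cv2.minAreaRect(qq[:,:2].astype(np.float32)*1000);print(n,"chest top",cv,np.median(qq[:,2]))
    h=(q[:,2]>.066)&(q[:,2]<.086)&(q[:,0]>.4)&(q[:,0]<.62)&(abs(q[:,1])<.12);hh=q[h];print(len(hh),hh.min(0) if len(hh) else 0,hh.max(0),np.median(hh,0))
E
```

```text
top chest_drawer0_handle 0.55 [266.7, 183.8, 384.5, 217.1] 1540 med [ 0.6597 -0.0238  0.083 ] top z 0.09321050735642417
top can_a 0.93 [91.8, 195.9, 142.5, 230.3] 1209 med [0.6129 0.4707 0.1419] top z 0.1946845140731347
top can_a 0.88 [450.5, 240.1, 492.8, 273.1] 977 med [ 0.4944 -0.3623  0.1351] top z 0.18432044245169849
top can_a 0.73 [123.3, 226.6, 172.7, 252.2] 1060 med [0.5443 0.3922 0.1442] top z 0.19500556765897498
top brush_pot 0.94 [478.7, 183.0, 521.9, 220.0] 1033 med [ 0.637  -0.4734  0.0591] top z 0.10428439109786294
top marker 0.6 [179.6, 297.1, 201.0, 347.0] 360 med [0.3492 0.3291 0.0178] top z 0.0233602542165076
top cap 0.74 [440.9, 287.0, 458.3, 310.1] 370 med [ 0.3967 -0.3313  0.0329] top z 0.03880780311253304
top chest top ((788.2347412109375, -10.060394287109375), (262.7149658203125, 300.67694091796875), 5.769160747528076) 0.10123308519541796
167 [ 0.6059 -0.0883  0.0725] [0.62   0.0383 0.0854] [ 0.6148 -0.0113  0.0791]
scene chest_drawer0_handle 0.97 [288.4, 248.0, 351.2, 267.7] 269 med [ 0.6189 -0.0247  0.0794] top z 0.08757591887189849
scene chest_drawer0_handle
[... 246 characters left out ...]
.0] 1413 med [0.6365 0.4747 0.1172] top z 0.19431231859513187
scene can_a 0.45 [261.5, 249.3, 354.0, 277.4] 279 med [ 0.6216 -0.0306  0.0802] top z 0.09194689483016685
scene brush_pot 0.68 [129.9, 265.2, 163.3, 310.3] 1200 med [ 0.6413 -0.4591  0.0671] top z 0.10356409583446355
scene marker 0.72 [396.3, 168.0, 425.1, 195.8] 270 med [0.3561 0.3297 0.0166] top z 0.024354790905926803
scene cap 0.77 [186.2, 215.2, 202.8, 233.6] 277 med [ 0.4092 -0.3338  0.0317] top z 0.03747330964643502
scene chest top ((790.6630859375, -8.636703491210938), (257.0525207519531, 301.6805419921875), 5.853499889373779) 0.10164461827938565
132 [ 0.6039 -0.089   0.0703] [0.6199 0.0381 0.0859] [ 0.6153 -0.008   0.0792]
```

Run:
```python
from h import *
np.set_printoptions(precision=4,suppress=True)
s=read_state();Q=R.from_quat(s["orientation"]);cw=calibration("wrist")
print("tool axes",Q.as_matrix().T); Tc=Q.inv()
print("cam in tool",Tc.apply(cw["xyz"]-s["tool_pos"]),(Tc*R.from_quat(cw["rotation"])).as_matrix())
for n in("top","scene"):
    c,p,d=snap(n);q=pts(c,d,np.ones(d.shape,bool))
    h=(q[:,2]>.066)&(q[:,2]<.086)&(q[:,0]>.4)&(q[:,0]<.63)&(abs(q[:,1])<.12);hh=q[h]
    l=cv2.fitLine(hh[:,:2].astype(np.float32),cv2.DIST_HUBER,0,.01,.01).ravel();print(n,l,np.sort(hh[:,1])[[2,-3]],np.median(hh[:,2]))
# current-target delta
print("delta",totool(np.array([.612,-.027,.25])-s["tool_pos"]))
```

```text
tool axes [[ 0.914   0.4058  0.    ]
 [ 0.4058 -0.914   0.0001]
 [ 0.     -0.0001 -1.    ]]
cam in tool [ 0.0739  0.0001 -0.1444] [[ 0.0015 -0.9569 -0.2903]
 [ 1.      0.0014  0.0006]
 [-0.0002 -0.2903  0.9569]]
top [ 0.0857 -0.9963  0.6159 -0.021 ] [-0.0906  0.0382] 0.07916718108892795
scene [ 0.0848 -0.9964  0.6182 -0.0316] [-0.0897  0.0366] 0.07939303076752624
delta [ 548.4054 -402.0024  -18.7052]
```

```bash
python3 -m inch '{"xyz":[[46,-33,-19],[92,-67,-19],[138,-101,-19],[184,-135,-19],[230,-169,-19],[276,-202,-19],[322,-236,-19],[368,-270,-19],[414,-304,-19],[460,-337,-19],[505,-370,-19],[548,-402,-19]],"twist":[0,-0.1,-0.25,-0.4,-0.55,-0.7,-0.85,-1.0,-1.15,-1.254,-1.254,-1.254],"gripper":[-1,-1,-1,-1,-0.5,0,0,0,0,0,0,0]}' 40
python3 - <<'E'
from h import *
np.set_printoptions(precision=4,suppress=True)
s=read_state();print(s["tool_pos"],s["width"],s["joint_positions"],s["contact_force"])
c,p,d=snap("wrist","w1")
for r in silhouettes("wrist","chest_drawer0_handle"): 
    m=r["pixels"];q=pts(c,d,m);print(r["conf"],r["box"],np.median(q,0))
q=pts(c,d,np.ones(d.shape,bool))
h=(q[:,2]>.066)&(q[:,2]<.086)&(q[:,0]>.4)&(q[:,0]<.63)&(abs(q[:,1])<.12);hh=q[h]
l=cv2.fitLine(hh[:,:2].astype(np.float32),cv2.DIST_HUBER,0,.01,.01).ravel();print(l,np.sort(hh[:,1])[[2,-3]],np.median(hh[:,2]))
E
```

```text
time_s: 2.35
tool_pos: [0.6125, -0.0254, 0.2506]
orientation: [0.67, 0.742, 0.0, 0.0]
contact_force: [0.7, -0.7, -0.1]
width: 0.0428
[ 0.6125 -0.0254  0.2506] 0.04283182456086183 [-0.0819  0.1359  1.7204 -0.0001  1.2845 -0.1833] [ 0.716  -0.7356 -0.064 ]
0.69 [321.1, 33.1, 404.0, 357.2] [0.6557 0.0106 0.0844]
[ 0.0981 -0.9952  0.6178 -0.0289] [-0.092   0.0378] 0.0800937934346328
```

View pics/w1.png

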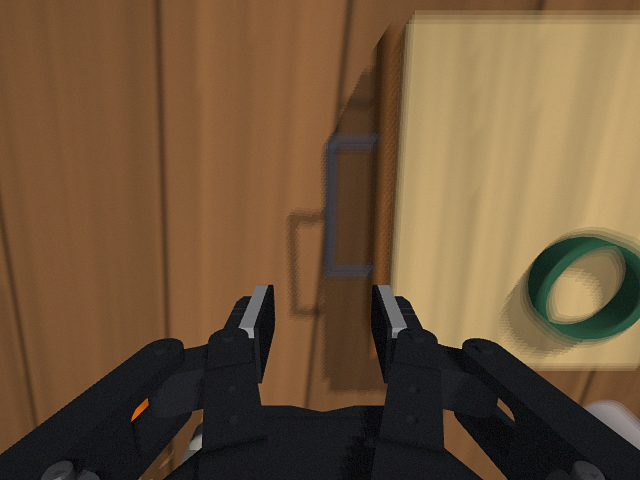

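```bash
python3 -m inch '{"xyz":[[-2,5,40],[-2,5,100],[-2,5,155],[-2,5,185],[-2,5,195],[-2,5,195],[-2,5,195],[-2,5,195],[-2,5,195],[-2,5,195]],"twist":[0,0,0,0,0,0,0,0,0,0],"gripper":[0,0,0,0,0,0,1,1,1,1]}' 60
python3 - <<'E'
from h import *
snap("wrist","w2");snap("scene","s2")
E
```

```text
time_s: 3.7
tool_pos: [0.6167, -0.029, 0.0574]
orientation: [0.67, 0.742, -0.0, 0.0]
contact_force: [-4.2, -1.5, 6.0]
width: 0.0076
```

View pics/w2.png

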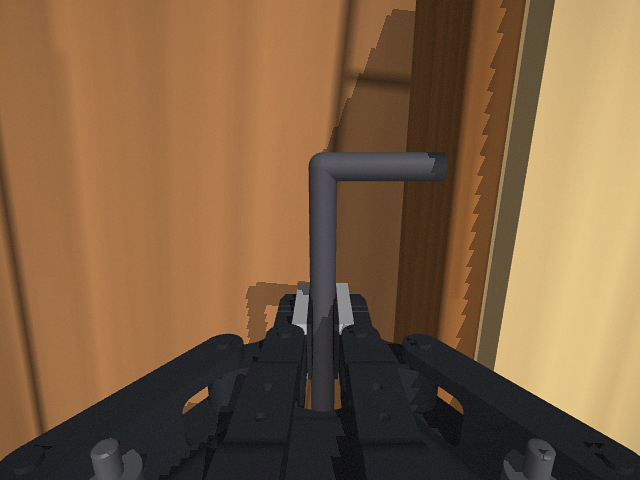

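The wrist view shows the bar (from (322,160) down) held between the pads at about (322,310). Now I pull.

```bash
python3 -m inch '{"xyz":[[0,-8,0],[0,-28,0],[0,-52,0],[0,-76,0],[0,-100,0],[0,-124,0],[0,-145,0],[0,-160,0],[0,-168,0],[0,-173,0],[0,-174,0],[0,-174,0]],"twist":[0,0,0,0,0,0,0,0,0,0,0,0],"gripper":[1,1,1,1,1,1,1,1,1,1,1,1]}' 80
python3 - <<'E'
from h import *
snap("top","t3");snap("wrist","w3")
E
```

```text
time_s: 5.3
tool_pos: [0.4465, -0.0464, 0.0575]
orientation: [0.671, 0.742, 0.002, 0.002]
contact_force: [2.6, 1.4, 5.9]
width: 0.0073
```

View pics/w3.png

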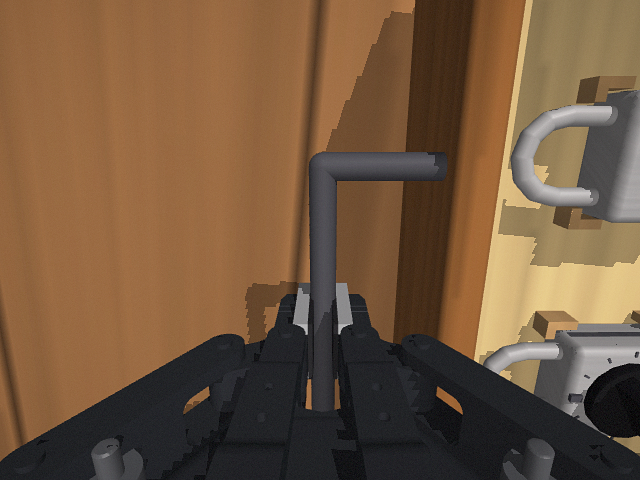

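View pics/t3.png

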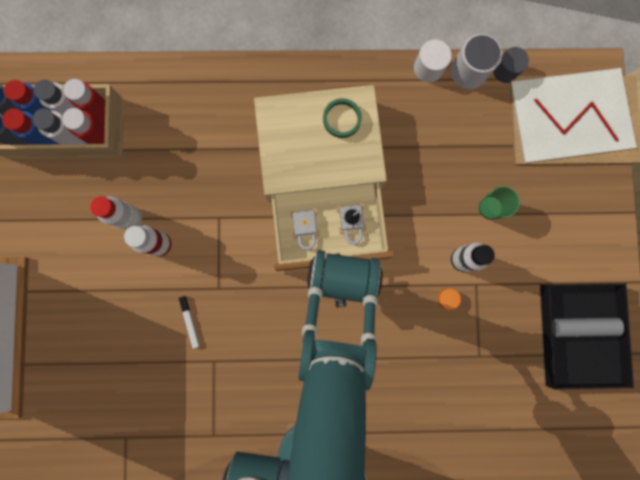

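```bash
python3 - <<'E'
from h import *
np.set_printoptions(precision=4,suppress=True)
for n in("top","scene"):
    c,p,d=snap(n)
    for t in("dial","lock","keylock"):
        for r in silhouettes(n,t)[:3]:
            m=r["pixels"];q=pts(c,d,m);print(n,t,round(r["conf"],2),r["box"],np.median(q,0),np.percentile(q[:,2],95))
E
python3 -m inch '{"xyz":[[0,0,0],[0,0,0],[0,0,-10],[0,0,-60],[0,0,-120],[0,0,-180],[0,40,-210],[0,80,-210],[0,80,-210]],"twist":[0,0,0,0,0,0,0,0,0],"gripper":[0,0,0,0,0,0,0,0,0]}' 60
python3 - <<'E'
from h import *
np.set_printoptions(precision=4,suppress=True)
s=read_state();print(s["tool_pos"],s["joint_vel"],s["contact_force"])
c,p,d=snap("wrist","w4")
for t in("dial","lock","keylock"):
        for r in silhouettes("wrist",t)[:3]:
            m=r["pixels"];q=pts(c,d,m);print(t,round(r["conf"],2),r["box"],np.median(q,0),np.percentile(q[:,2],95))
E
```

```text
top dial 0.54 [344.1, 208.5, 358.9, 225.0] [ 0.6063 -0.0875  0.0587] 0.07952458726108284
top lock 0.83 [344.1, 204.2, 363.0, 243.4] [ 0.5987 -0.0893  0.0528] 0.07762011951626696
top lock 0.27 [90.8, 198.2, 141.2, 232.2] [0.6128 0.4706 0.1418] 0.1937843107142695
top keylock 0.98 [294.0, 209.6, 317.6, 249.4] [0.5893 0.0314 0.0506] 0.05555238865029798
scene dial 0.54 [283.2, 248.0, 296.1, 264.0] [ 0.6122 -0.0879  0.061 ] 0.07891013229684596
scene lock 0.86 [280.8, 246.2, 302.2, 272.6] [ 0.6139 -0.0881  0.0544] 0.07760771197321722
scene keylock 0.86 [317.7, 233.7, 343.3, 262.0] [0.5935 0.0277 0.0508] 0.05543455707173293
scene keylock 0.74 [279.2, 243.9, 301.8, 271.6] [ 0.6136 -0.0904  0.0538] 0.07745397125300854
time_s: 6.92
tool_pos: [0.5249, -0.038, 0.2659]
orientation: [0.67, 0.742, 0.0, 0.0]
contact_force: [-0.9, -1.2, -0.8]
width: 0.0429
[ 0.5249 -0.038   0.2659] [-0.0108 -0.0301  0.0688 -0.0051  0.0341 -0.0059] [-0.8933 -1.2221 -0.7637]
dial 0.86 [373.2, 239.2, 414.9, 281.0] [ 0.6053 -0.0866  0.0583] 0.07841821760509869
dial 0.71 [232.4, 23.8, 639.5, 361.8] [ 0.6794 -0.0082  0.0901] 0.10290385528146576
lock 0.67 [330.9, 226.2, 421.5, 283.0] [ 0.5971 -0.0837  0.0517] 0.0776905014856989
keylock 0.72 [331.0, 114.2, 430.8, 171.7] [0.5861 0.0298 0.0514] 0.05309312005715019
```

View pics/w4.png

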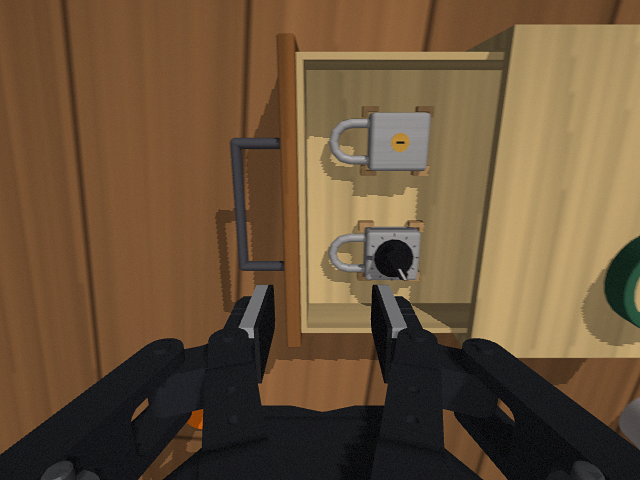

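The wrist view shows the keylock at (400,142) and the dial lock at (392,255). The dial pointer's pale end is at about (402,272), so θ is about 2.1, the fourth notch. The lock position agrees with 60 mm right of the drawer's middle. Now I move over it, turned to the bar.

```bash
python3 -m inch '{"xyz":[[-20,25,30],[-40,52,64],[-58,76,96],[-58,76,96],[-58,76,96]],"twist":[-0.17,-0.34,-0.52,-0.52,-0.52],"gripper":[0,0,0,0,0]}' 60
cat > dial.py <<'E'
from h import *
import sys
np.set_printoptions(precision=4,suppress=True)
s=read_state();c,p,d=snap("wrist",sys.argv[1]);print(s["tool_pos"],s["joint_vel"].max(),s["joint_positions"][5])
YAW=0.101
for r in silhouettes("wrist","dial")[:1]:
    q=pts(c,d,r["pixels"]);zt=np.percentile(q[:,2],97);print(r["conf"],r["box"],"top",zt)
    k=q[q[:,2]>.069];m=cv2.minAreaRect(k[:,:2].astype(np.float32)*1000);print("bar top",m,len(k),k.mean(0))
    b=[int(x) for x in r["box"]]
    x0,y0,x1,y1=b[0]-40,b[1]-40,b[2]+40,b[3]+40
    cv2.imwrite("pics/"+sys.argv[1]+"c.png",cv2.resize(p[max(y0,0):y1,max(x0,0):x1,::-1],None,fx=4,fy=4)[:600,:800]);print("crop",x0,y0)
    g=p.astype(int).sum(2);pm=r["pixels"]&(g>420);pp=pts(c,d,pm)
    pp=pp[pp[:,2]>.069]
    if len(pp): 
        e=pp.mean(0);l=cv2.fitLine(pp[:,:2].astype(np.float32),cv2.DIST_L2,0,.01,.01).ravel()
        print("pale",len(pp),e,"dir line world deg",np.degrees(np.arctan2(l[1],l[0])),"theta from centre",[ (np.arctan2(*(e-k.mean(0))[[1,0]])-YAW-np.pi)%(2*np.pi)])
for t in("lock",):
  for r in silhouettes("wrist",t)[:1]:
    q=pts(c,d,r["pixels"]);k=q[abs(q[:,2]-.051)<.004];m=cv2.minAreaRect(k[:,:2].astype(np.float32)*1000);print("lock top",r["conf"],m,np.median(k[:,2]))
E
python3 dial.py w5
```

```text
time_s: 7.75
tool_pos: [0.6038, -0.0881, 0.1696]
orientation: [0.458, 0.889, -0.0, -0.0]
contact_force: [-0.1, 0.4, 0.5]
width: 0.0426
[ 0.6038 -0.0881  0.1696] 0.006987513469986699 -0.8046756716857576
0.81 [295.3, 206.6, 353.7, 266.4] top 0.07862422984071302
bar top ((606.7326049804688, -88.64623260498047), (9.28902816772461, 35.04195022583008), 35.765464782714844) 667 [ 0.6056 -0.0871  0.0776]
crop 255 166
pale 36 [ 0.6131 -0.0976  0.0783] dir line world deg -54.326736 theta from centre [np.float64(2.092857598073092)]
lock top 0.91 ((607.1361083984375, -89.10003662109375), (58.0709228515625, 56.06181335449219), 5.902566909790039) 0.05151635266374879
```

View pics/w5.png

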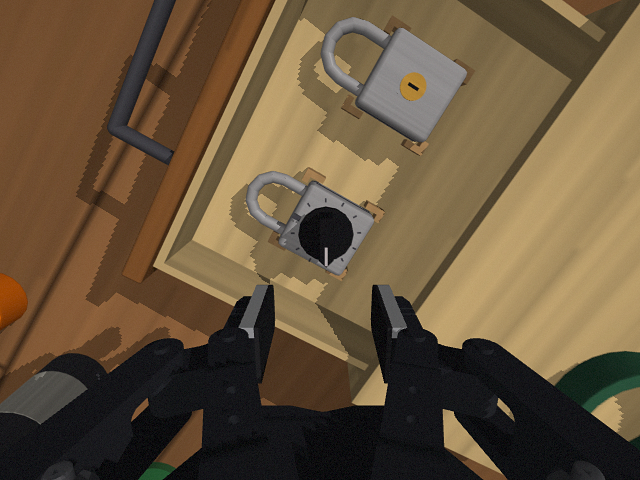

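Dial, bar and lock agree: centre (0.607,−0.089), bar 9.3×35 mm, θ=2.09, jaws aligned with the bar. Now I descend, grip and check.

```bash
python3 -m inch '{"xyz":[[-2,2,40],[-2,2,80],[-2,2,104],[-2,2,109],[-2,2,109],[-2,2,109],[-2,2,109],[-2,2,109]],"twist":[0,0,0,0,0,0,0,0],"gripper":[0,0,0,0,0.5,1,1,1]}' 30
python3 - <<'E'
from h import *
s=read_state();print(s["tool_pos"],s["contact_force"],s["wrist_torque"],s["width"]);snap("wrist","w6")
E
```

```text
time_s: 8.9
tool_pos: [0.6089, -0.0889, 0.0625]
orientation: [0.457, 0.889, 0.0, 0.001]
contact_force: [-1.3, 0.4, 6.7]
width: 0.009
[ 0.60885605 -0.08894054  0.06247365] [-1.28057766  0.42004669  6.70785506] [ 0.06245839  0.27679869 -0.07575468] 0.008967768625908043
```

View pics/w6.png

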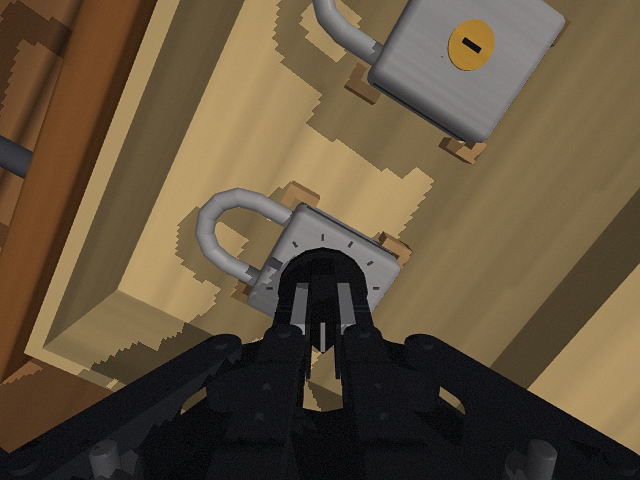

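The bar is held between the pads at about (322,315). Now I turn clockwise, easing up 2 mm off the disc.

```bash
python3 -m inch '{"xyz":[[0,0,-2],[0,0,-2],[0,0,-2],[0,0,-2],[0,0,-2],[0,0,-2],[0,0,-2],[0,0,-2],[0,0,-2],[0,0,-2]],"twist":[0,0.174,0.349,0.524,0.524,0.698,0.873,1.047,1.047,1.047],"gripper":[1,1,1,1,1,1,1,1,1,1]}' 40
python3 - <<'E'
from h import *
s=read_state();print(s["tool_pos"],s["contact_force"],s["wrist_torque"],s["width"],s["joint_positions"][5]);snap("wrist","w7")
E
```

```text
time_s: 10.2
tool_pos: [0.607, -0.0889, 0.0625]
orientation: [0.839, 0.544, -0.001, -0.0]
contact_force: [-4.8, -1.5, 5.3]
width: 0.0088
[ 0.60698389 -0.08890823  0.06251872] [-4.76357406 -1.48891806  5.27673019] [-0.42297807  0.86335401 -0.03847213] 0.008777777491347226 0.23577846613718242
```

View pics/w7.png

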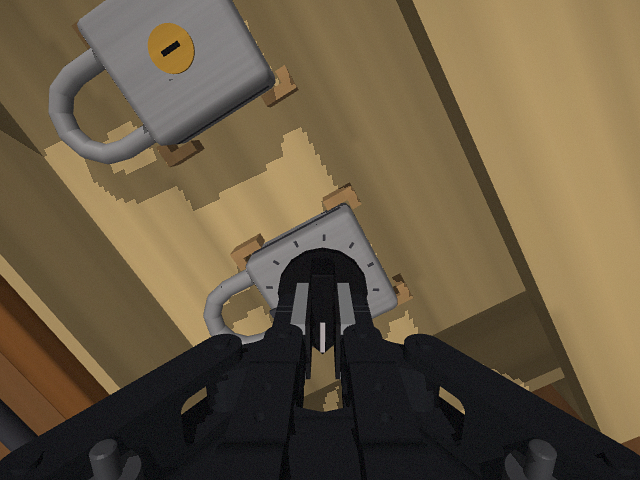

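The pale line is still between the pads at (322,340), so the dial turns with the gripper. Two clicks remain.

```bash
python3 -m inch '{"xyz":[[0,0,0],[0,0,0],[0,0,0],[0,0,0],[0,0,0],[0,0,0],[0,0,0],[0,0,0],[0,0,0]],"twist":[0.174,0.349,0.524,0.524,0.698,0.873,1.047,1.047,1.047],"gripper":[1,1,1,1,1,1,1,1,1]}' 40
python3 -m inch '{"xyz":[[0,0,0],[0,0,0],[0,0,-3],[0,0,-30],[0,0,-80],[0,0,-110],[0,0,-110]],"twist":[0,0,0,0,0,0,0],"gripper":[0.5,0,0,0,-0.3,-0.8,-0.8]}' 40
python3 dial.py w8
```

```text
time_s: 11.38
tool_pos: [0.607, -0.0883, 0.0625]
orientation: [0.999, 0.051, -0.001, -0.0]
contact_force: [-4.4, -0.7, 5.1]
width: 0.0089
time_s: 12.25
tool_pos: [0.6103, -0.0891, 0.1763]
orientation: [0.999, 0.049, 0.004, 0.001]
contact_force: [0.0, -0.7, -0.5]
width: 0.0768
[ 0.6103 -0.0891  0.1763] 0.0626011951993715 1.286953126086946
0.57 [292.1, 201.4, 348.7, 265.0] top 0.07860598328163003
bar top ((607.9774169921875, -88.54505920410156), (36.2301025390625, 9.973162651062012), 4.778707027435303) 669 [ 0.6102 -0.0883  0.0775]
crop 252 161
pale 36 [ 0.5977 -0.0894  0.0782] dir line world deg 5.6052585 theta from centre [np.float64(6.271193681959431)]
lock top 0.74 ((607.9453125, -88.55471801757812), (58.112815856933594, 55.97172927856445), 4.564096450805664) 0.05153090844249589
```

View pics/w8.png

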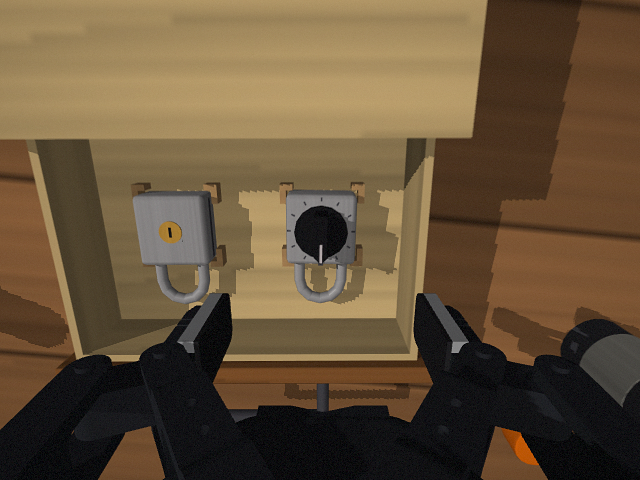

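The pale line at (321,253) points straight at the shackle, with θ≈−0.01 and the bar parallel to the lock. Next I measure the shackle.

```bash
cat > sh.py <<'E'
from h import *
import sys
np.set_printoptions(precision=4,suppress=True)
s=read_state();c,p,d=snap("wrist",sys.argv[1]);print(s["tool_pos"],abs(s["joint_vel"]).max())
Rm=R.from_quat(s["orientation"]).as_matrix();print("tool yaw x",np.arctan2(Rm[1,0],Rm[0,0]))
for t in("shackle","lock"):
  for r in silhouettes("wrist",t)[:2]:
    q=pts(c,d,r["pixels"]);print(t,r["conf"],r["box"],np.median(q,0))
    k=q[abs(q[:,2]-.051)<.004]
    if t=="lock":
        m=cv2.minAreaRect(k[:,:2].astype(np.float32)*1000);print("top",m,np.median(k[:,2]))
    h=q[(q[:,2]>.034)&(q[:,2]<.046)]
    x=np.array([np.cos(.101),np.sin(.101)]);y=np.array([-x[1],x[0]]);F=np.array([.6595,-.0226])
    a=(h[:,:2]-F)@x;b=(h[:,:2]-F)@y
    kk=a<np.percentile(a,95)
    print("shackle chest x",np.percentile(a,[1,99]),"y",np.percentile(b,[1,99]),"z",np.percentile(h[:,2],[50,97]))
    if t=="lock": print("body chest",(np.array(m[0])/1000-F)@x,(np.array(m[0])/1000-F)@y)
E
python3 sh.py w9
```

```text
[ 0.6067 -0.0884  0.1709] 0.016100611549522217
tool yaw x 0.09805630213361746
shackle 0.77 [297.1, 257.2, 348.9, 297.1] [ 0.5549 -0.0935  0.0415]
shackle chest x [-0.1249 -0.0902] y [-0.0817 -0.0382] z [0.0415 0.0431]
lock 0.93 [287.7, 184.1, 361.0, 302.4] [ 0.6082 -0.0886  0.0519]
top ((607.9903564453125, -88.80589294433594), (58.024105072021484, 56.13685607910156), 4.154433250427246) 0.051508314935474364
shackle chest x [-0.1245 -0.0287] y [-0.0853 -0.0372] z [0.0415 0.0437]
body chest -0.057922574198171956 -0.06067486331212532
```

```bash
python3 -m inch '{"xyz":[[-25,0,20],[-50,0,50],[-50,0,95],[-50,0,130],[-50,0,139],[-50,0,139]],"twist":[0,0,0,0,0,0],"gripper":[-0.6,-0.5,-0.5,-0.5,-0.5,-0.5]}' 40
python3 - <<'E'
from h import *
s=read_state();print(s["tool_pos"],s["contact_force"],s["wrist_torque"],s["width"],s["joint_positions"]);snap("wrist","w10")
E
```

```text
time_s: 13.3
tool_pos: [0.5573, -0.0934, 0.0326]
orientation: [0.999, 0.049, -0.001, -0.0]
contact_force: [0.4, -0.3, -0.4]
width: 0.064
[ 0.55727401 -0.09337975  0.03259287] [ 0.38018595 -0.34498601 -0.44395703] [-0.0036958   0.03540882  0.00232616] 0.06401702743570013 [-2.10134115e-01  2.62924220e-01  2.00807012e+00  6.27537224e-05
  8.72487998e-01  1.26280617e+00]
```

View pics/w10.png

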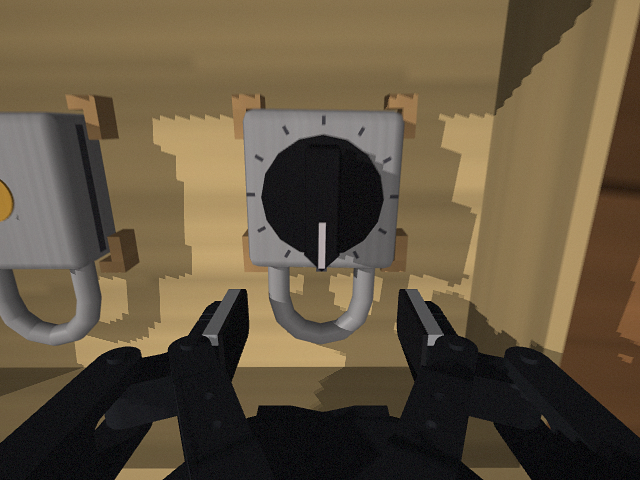

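The shackle U, (270–372, 265–342), is centred between the pads at 225 and 420. I go 5 mm lower and close.

```bash
python3 -m inch '{"xyz":[[0,0,5],[0,0,5],[0,0,5],[0,0,5],[0,0,5],[0,0,5]],"twist":[0,0,0,0,0,0],"gripper":[-0.5,0.1,0.5,0.5,0.5,0.5]}' 30
python3 - <<'E'
from h import *
s=read_state();print(s["tool_pos"],s["contact_force"],s["wrist_torque"],s["width"]);snap("wrist","w11")
E
```

```text
time_s: 14.1
tool_pos: [0.5583, -0.0936, 0.0291]
orientation: [0.999, 0.049, 0.001, 0.0]
contact_force: [-1.9, 0.9, 6.2]
width: 0.0432
[ 0.5582798  -0.09356365  0.02912861] [-1.89245703  0.91741482  6.21980799] [0.1116315  0.22479492 0.01058253] 0.04322153219088406
```

View pics/w11.png

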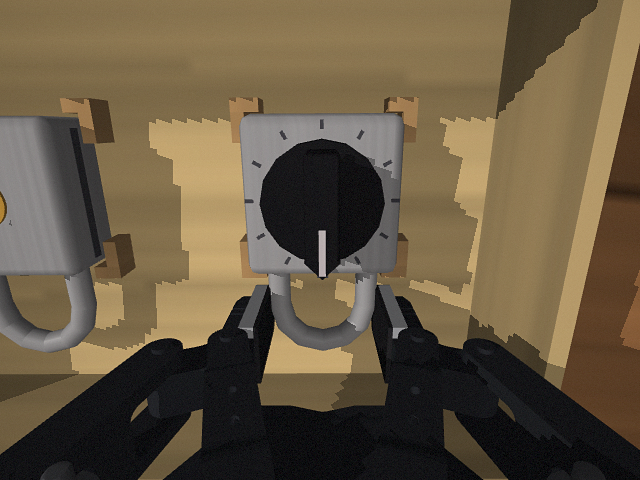

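Gripped at 43 mm, with both pads on the legs at (268,330) and (378,330). Next I pull 20 mm towards −x.

```bash
python3 -m inch '{"xyz":[[-4,0,0],[-8,0,0],[-12,0,0],[-16,0,0],[-19,0,0],[-21,0,0],[-21,0,0],[-21,0,0]],"twist":[0,0,0,0,0,0,0,0],"gripper":[0.5,0.5,0.5,0.5,0.5,0.5,0.5,0.5]}' 40
python3 - <<'E'
from h import *
s=read_state();print(s["tool_pos"],s["contact_force"],s["wrist_torque"],s["width"]);snap("wrist","w12");
E
```

```text
time_s: 15.15
tool_pos: [0.5376, -0.0957, 0.0285]
orientation: [0.999, 0.049, 0.001, 0.0]
contact_force: [4.8, -0.7, 1.9]
width: 0.0427
[ 0.53758393 -0.09570985  0.02854849] [ 4.81738441 -0.66832241  1.94628191] [-0.00494331 -0.81098144 -0.06765647] 0.04273855419535264
```

View pics/w12.png

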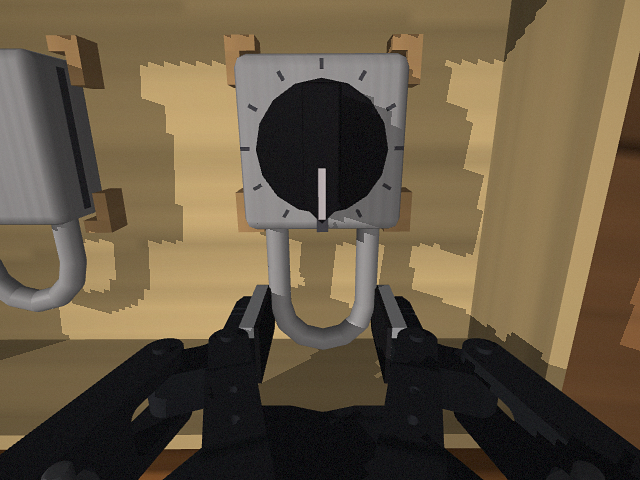

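The shackle is visibly pulled out (body edge row 228, crown row 345), and force rises to 4.8 N at the stop. Now I release, rise and measure.

```bash
python3 -m inch '{"xyz":[[0,0,0],[0,0,0],[0,0,-10],[0,0,-50],[30,0,-100],[70,0,-140],[70,0,-140],[70,0,-140]],"twist":[0,0,0,0,0,0,0,0],"gripper":[0,-0.5,-0.5,-0.5,-0.8,-0.95,-0.95,-0.95]}' 40
python3 sh.py w13; python3 dial.py w14
python3 - <<'E'
from h import *
c,p,d=snap("top","t13");print(proj(c,[[.608,-.0886,.05]]))
q=pts(c,d,np.ones(d.shape,bool))
E
```

```text
time_s: 16.2
tool_pos: [0.6049, -0.0885, 0.1673]
orientation: [0.999, 0.049, -0.002, -0.0]
contact_force: [-0.1, 0.7, -0.8]
width: 0.0831
[ 0.6049 -0.0885  0.1673] 0.04092763253611112
tool yaw x 0.09804033178716803
shackle 0.77 [294.8, 258.4, 348.2, 319.5] [ 0.5446 -0.0979  0.0416]
shackle chest x [-0.145  -0.0927] y [-0.0829 -0.0388] z [0.0416 0.0432]
lock 0.66 [286.6, 187.3, 360.8, 320.2] [ 0.6046 -0.0892  0.0519]
top ((605.6950073242188, -89.04451751708984), (57.79994201660156, 55.88549041748047), 6.3615851402282715) 0.051535547196335574
shackle chest x [-0.1442 -0.0315] y [-0.0831 -0.0385] z [0.0416 0.0445]
body chest -0.06023028596686647 -0.06068083550239908
[ 0.604  -0.0885  0.1659] 0.0008016089444045664 1.2870114284460734
0.61 [294.9, 199.6, 350.5, 261.7] top 0.07872002535180857
bar top ((605.7591552734375, -88.84688568115234), (35.77912902832031, 9.940168380737305), 5.572676181793213) 732 [ 0.6077 -0.0888  0.0775]
crop 254 159
pale 36 [ 0.5956 -0.0902  0.0783] dir line world deg 6.5659027 theta from centre [np.float64(0.01695969167090894)]
lock top 0.84 ((605.75634765625, -89.0631332397461), (57.53475570678711, 55.963897705078125), 6.021346092224121) 0.051522514764849536
[[351.32781094 215.91853914]]
```

View pics/w14.png

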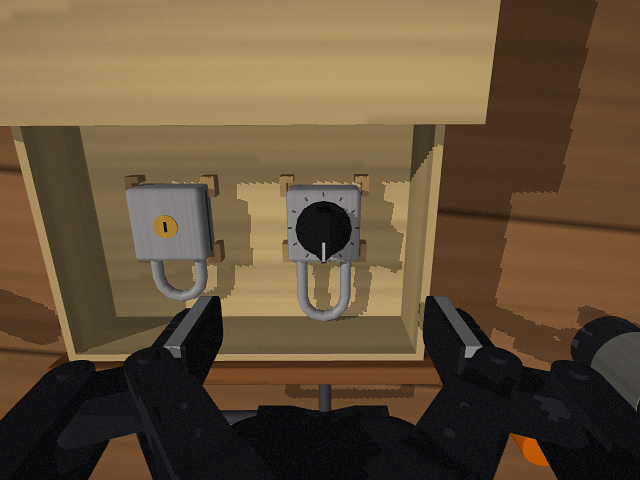

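Crown-to-body distance grew from 67.0 to 84.8 mm, so the shackle is at its stop (17.8 of 18). The dial still reads 0.02. Now I grasp the body by its bare long sides.

```bash
python3 -m inch '{"xyz":[[-1,1,40],[-1,1,85],[-1,1,120],[-1,1,136],[-1,1,140],[-1,1,140],[-1,1,140],[-1,1,140],[-1,1,140],[-1,1,140]],"twist":[0,0,0,0,0,0,0,0,0,0],"gripper":[-0.7,-0.7,-0.7,-0.7,-0.7,-0.7,-0.4,0,0,0]}' 50
python3 - <<'E'
from h import *
s=read_state();print(s["tool_pos"],s["contact_force"],s["wrist_torque"],s["width"]);snap("wrist","w15");
E
```

```text
time_s: 17.8
tool_pos: [0.6074, -0.0899, 0.0305]
orientation: [0.999, 0.049, 0.002, 0.0]
contact_force: [0.6, 0.7, 6.2]
width: 0.0553
[ 0.60738384 -0.08992209  0.03046671] [0.56567428 0.6657118  6.2218432 ] [ 0.28165797  0.04729802 -0.01071308] 0.055301873731031105
```

View pics/w15.png

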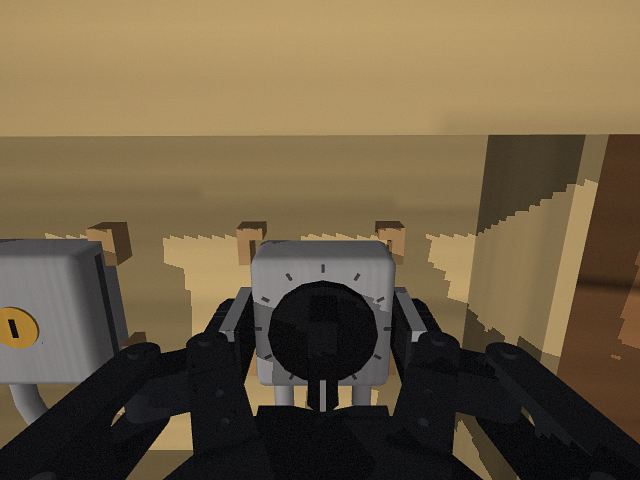

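Gripped at 55 mm, with the pads on the bare middle of both sides and clear of the corner blocks. Now I firm up the grip and lift.

```bash
python3 -m inch '{"xyz":[[0,0,0],[0,0,0],[0,0,-5],[0,0,-20],[0,0,-50],[0,0,-90],[0,0,-130],[0,0,-130]],"twist":[0,0,0,0,0,0,0,0],"gripper":[0,0.2,0.2,0.2,0.2,0.2,0.2,0.2]}' 110
python3 - <<'E'
from h import *
s=read_state();print(s["tool_pos"],s["contact_force"],s["wrist_torque"],s["width"]);snap("wrist","w16");snap("scene","s16")
E
```

```text
time_s: 18.85
tool_pos: [0.6079, -0.0904, 0.1627]
orientation: [0.999, 0.049, 0.003, 0.001]
contact_force: [0.1, -0.0, -3.3]
width: 0.0533
[ 0.60794187 -0.09043481  0.16265167] [ 0.05898848 -0.03542965 -3.33003301] [ 0.00212562 -0.08978519  0.0624673 ] 0.053265864712111595
```

View pics/w16.png

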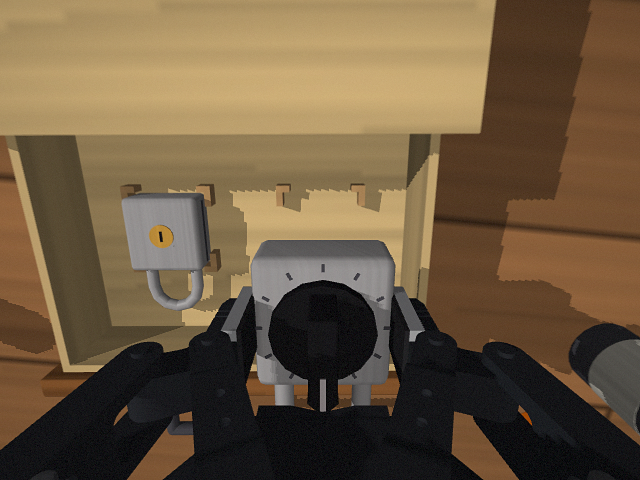

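View pics/s16.png

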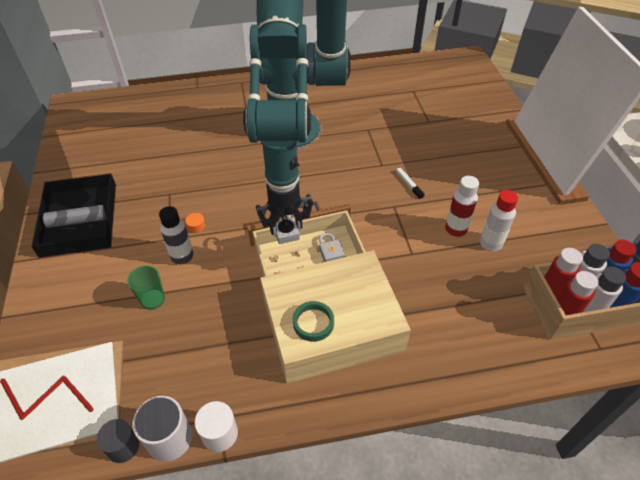

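The lock has left its seat and is held square in the view (254–394, 240–385). The keylock is still in place at (165,235). 3.3 N hangs on the wrist. I raise it the rest.

```bash
python3 -m inch '{"xyz":[[0,0,-20],[0,0,-60],[0,0,-100],[0,0,-120],[0,0,-126],[0,0,-126],[0,0,-126]],"twist":[0,0,0,0,0,0,0],"gripper":[0.2,0.2,0.2,0.2,0.2,0.2,0.2]}' 110
cat > fin.py <<'E'
from h import *
import sys
np.set_printoptions(precision=4,suppress=True)
s=read_state();print(s["tool_pos"],abs(s["joint_vel"]).max(),s["contact_force"],s["width"])
c,p,d=snap("wrist",sys.argv[1])
q=pts(c,d,np.ones(d.shape,bool)).reshape(480,640,3)
# flat body top corners away from the dial
m=np.zeros((480,640),bool);m[252:275,264:384]=1;m[360:376,264:284]=1;m[360:376,366:384]=1;m[275:376,262:268]=1;m[275:376,380:386]=1
k=q[m];A=np.c_[k[:,:2]-k[:,:2].mean(0),np.ones(len(k))]
good=np.ones(len(k),bool)
for _ in range(5):
    x,*_r=np.linalg.lstsq(A[good],k[good,2],rcond=None);res=abs(A@x-k[:,2]);good=res<.003
print("wrist body top z",x[2],"slopes",x[:2],good.mean())
for n in("scene","top"):
    c,p,d=snap(n,sys.argv[1]+n)
    for t in("lock","keylock","dial"):
        for r in silhouettes(n,t)[:2]:
            w=pts(c,d,r["pixels"]);print(n,t,round(r["conf"],2),np.median(w,0),np.percentile(w[:,2],[3,97]))
    q=pts(c,d,np.ones(d.shape,bool));
    for t in("can_a","brush_pot","marker","cap"):
        for r in silhouettes(n,t)[:3]:
            w=pts(c,d,r["pixels"]);print(n,t,round(r["conf"],2),np.median(w,0))
E
python3 fin.py f1
```

```text
time_s: 19.82
tool_pos: [0.6046, -0.0896, 0.2819]
orientation: [0.999, 0.049, -0.002, -0.0]
contact_force: [-0.2, 0.3, -4.2]
width: 0.0532
[ 0.6046 -0.0896  0.2819] 0.002628084115245023 [-0.1762  0.3418 -4.1606] 0.053206500819187874Traceback (most recent call last):
  File "fin.py", line 6, in <module>
    q=pts(c,d,np.ones(d.shape,bool)).reshape(480,640,3)
ValueError: cannot reshape array of size 917817 into shape (480,640,3)
```

View pics/f1.png

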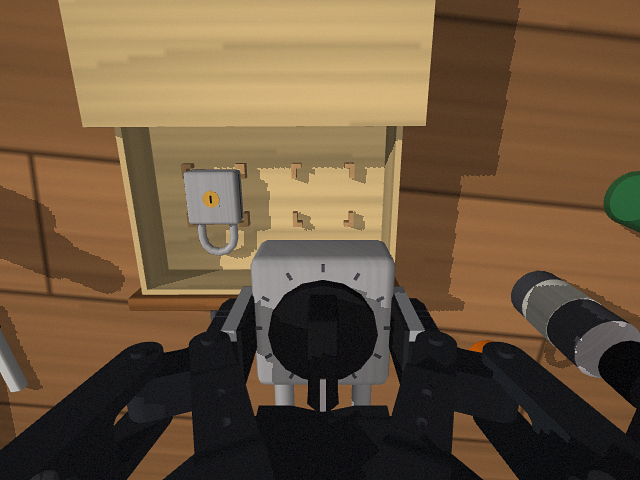

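```bash
sed -i 's/^q=pts(c,d,np.ones(d.shape,bool)).reshape(480,640,3)//; s/^k=q\[m\];/k=pts(c,d,m);/' fin.py; python3 fin.py f2
```

```text
[ 0.6046 -0.0896  0.2821] 0.005222267714018363 [-0.8486 -0.1888 -3.6545] 0.05338975093065281
wrist body top z 0.30226352326796374 slopes [-0.0286 -0.0001] 0.8900157764255128
scene lock 0.56 [ 0.6182 -0.0877  0.3032] [0.2797 0.3293]
scene keylock 0.79 [0.5912 0.0288 0.0501] [0.0296 0.0557]
scene dial 0.53 [ 0.6071 -0.0902  0.3102] [0.3025 0.3307]
scene can_a 0.87 [0.6365 0.4748 0.1167]
scene can_a 0.71 [0.5687 0.3963 0.1184]
scene can_a 0.67 [ 0.5192 -0.3752  0.1134]
scene brush_pot 0.71 [ 0.6395 -0.4586  0.0683]
scene marker 0.69 [0.5899 0.0289 0.05  ]
scene marker 0.66 [0.3605 0.3305 0.0168]
scene marker 0.39 [ 0.6098 -0.0907  0.3102]
scene cap 0.64 [ 0.4086 -0.3336  0.0314]
top lock 0.92 [ 0.5742 -0.0871  0.2969] [0.0231 0.3084]
top lock 0.18 [ 0.3969 -0.3323  0.0328] [0.0053 0.0381]
top keylock 0.69 [0.5839 0.0294 0.0503] [0.0369 0.0563]
top keylock 0.43 [ 0.3969 -0.332   0.0331] [0.0224 0.0381]
top dial 0.22 [0.5617 0.0006 0.025 ] [0.0184 0.0924]
top can_a 0.96 [ 0.4949 -0.3627  0.1349]
top can_a 0.79 [0.613  0.4711 0.141 ]
top can_a 0.67 [0.5441 0.3919 0.1453]
top brush_pot 0.79 [ 0.6374 -0.4729  0.0588]
top marker 0.64 [0.357  0.3303 0.0175]
top cap 0.69 [ 0.3966 -0.3302  0.0326]
```

Run:
```python
import cv2
a=cv2.imread("pics/f2scene.png");cv2.imwrite("pics/f2sc.png",cv2.resize(a[150:300,200:400],None,fx=4,fy=4))
```

```text
(no output)
```

View pics/f2sc.png

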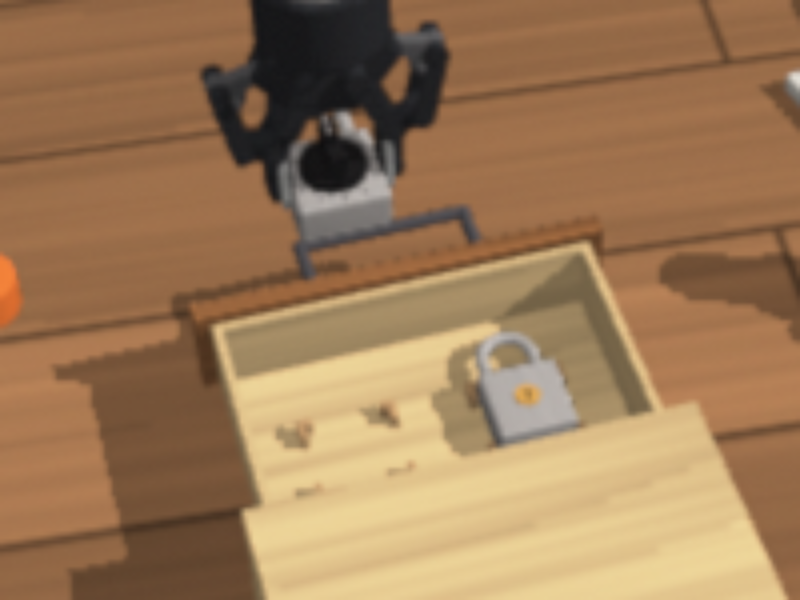

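Three estimates put the underside at about 0.273 to 0.274 m: wrist depth, scene depth and TCP arithmetic. I raise it 6.5 mm more.

```bash
python3 -m inch '{"xyz":[[0,0,-4],[0,0,-6.5],[0,0,-6.5],[0,0,-6.5],[0,0,-6.5],[0,0,-6.5]],"twist":[0,0,0,0,0,0],"gripper":[0.2,0.2,0.2,0.2,0.2,0.2]}' 110
python3 fin.py f3 | head -4
python3 - <<'E'
from h import *
c,p,d=snap("top");q=pts(c,d,np.ones(d.shape,bool))
x=np.array([np.cos(.101),np.sin(.101)]);y=np.array([-x[1],x[0]]);F=np.array([.6595,-.0226])
a=(q[:,:2]-F)@x;b=(q[:,:2]-F)@y
k=(a<-.12)&(a>-.24)&(b>.08)&(b<.14)&(q[:,2]>.083)&(q[:,2]<.095);print("front panel x range",np.percentile(a[k],[2,98]),k.sum())
E
```

```text
time_s: 21.48
tool_pos: [0.6056, -0.0898, 0.2906]
orientation: [0.999, 0.049, -0.0, -0.0]
contact_force: [-0.1, 0.5, -3.3]
width: 0.053
[ 0.6056 -0.0898  0.2906] 0.0011235613271549385 [-0.0985  0.5072 -3.3355] 0.05304360687520864
wrist body top z 0.3108910596728982 slopes [-0.0239 -0.0006] 0.8835740072202166
scene lock 0.92 [ 0.6191 -0.0897  0.3115] [0.2863 0.3378]
scene keylock 0.89 [0.5918 0.0274 0.0508] [0.0374 0.0564]
front panel x range [-0.17354292 -0.14767498] 164
```

View pics/f3.png

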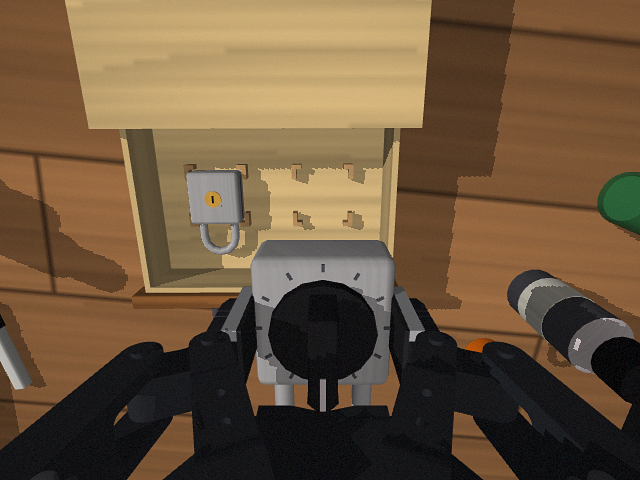

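The underside is at about 0.281 m, level and stable. The drawer is at about 0.173 and the keylock is in place. I hand in.

```bash
python3 -c "
from plant import *
job_done();s=read_state();print(s['time_s'],s['tool_pos'],s['width'])"
```

```text
the job is handed in; nothing more can be done
the job is handed in; nothing more can be done
```

The job is handed in at about 21.6 s of the 64 s allowed, and the gripper was still holding the open lock in the air. I pulled the drawer open by its handle and turned the dial clockwise four clicks to the notch. Then I pulled the shackle to its stop and lifted the lock by its bare sides.

Last checks before handing in:
- **Drawer:** open to about 0.173 m (0.165 needed).
- **Dial:** at 0.02 rad when last measured, just before the lift.
- **Shackle:** out 17.8 of 18 mm, also measured before the lift. It was mostly hidden afterwards, so I did not measure it again.
- **Lock:** underside about 0.281 m above the bench. The depth fit shows a tilt of about 1.4°, though the tool itself was vertical, so this may be measurement noise. The wrist force of about 3.3 N matches the lock's weight.
- **Keylock:** still in its place in the drawer.
- **Things on the bench:** cans, cap and pot within 1 to 3 mm of their first readings in both cameras. The marker's readings varied by up to 8 mm along the pen, but the arm never went near it.

Depth readings ran 1.5 to 3 mm higher than the heights in the text, and I corrected the lock's height for that. The last status read, after handing in, was refused, so the final pose is the one measured just before.

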